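Open the dial-locked cartridge box and hold up its shackle

ROBOT

A 6-joint arm with a two-finger parallel gripper is mounted at the origin on the work surface. World frame = base frame: x ahead of the robot, y to its left, z up, the work surface at z = 0. Lengths are in m, angles in rad, forces in N, time in s.
With the tool pointing down it reaches from about 0.25 to 0.775 m from the base axis. Payload 8.9 kg.
Tool frame: the origin (TCP) lies between the finger pads; the fingertips stand 8 mm ahead of it and the grasp point (between the pads) lies 11 mm behind it; x points along the fingers, y is the direction in which the jaws open and shut, and the axes are right-handed (so a half turn about x gives the same grasp; the last joint's range is limited). The gripper opens to 85 mm and grips with 20 to 120 N. Pads are 22 mm wide; open, the fingers measure 114 mm over their backs; the gripper's body (76 mm by 85 mm) begins 54 mm behind the grasp point. The pads swing forward as they close: fully open they stand 13 mm farther back than shut.
Start: joints at [1.059, 0.291, -0.153, 1.127, 0, 1.431], TCP at [0.191, 0.489, 0.239] pointing down, gripper open.
Joint ranges: [-2.52, 2.52], [-0.91, 1.74], [-1.3, 1.37], [-1.96, 2.02], [-1.52, 1.47], [-3.14, 3.14]. Speed limits (rad/s): [2.22, 2.22, 2.79, 3.14, 3.14, 3.14].

INTERFACE

Orientations are given as a unit quaternion [w, x, y, z].
In Python, from bench import r gives the robot as it stands.
- The arm moves only by the tool apply_moves, never from a script. Its argument "deltas" is a list that holds one entry, the list of rows, each a list of 7 numbers: the closure, from -1 (fully open) to 1 (shut), then the shift along the tool's x, y, z in mm, then the turn, a rotation vector about the tool's x, y, z in rad. In form: [[[claw, tx, ty, tz, wx, wy, wz], ...]]. A call has 1 to 10 rows; each row shifts and turns the pose as measured when the row begins, along the tool's axes as they then stand; what a row does not reach is not made up. A row lasts 1/8 s, in which the tool goes at most 62.5 mm and 10.7 degrees, less where a joint would pass 70% of its speed; a pose out of reach is approached as far as the arm can. A call with a gripper value outside its range is refused whole. The fingers move at their own pace and stop on an object; the grip force is fixed at half the most. Time passes only in rows, so rows that do not move let the fingers close. It gives the time, the measured TCP pose, the force and the opening at its end, in the units of the state.
- r.get_obs(): the state, without advancing time (a new reading comes with each control period).
- r.read_camera(name): name is "side" or "top"; returns a dict with "color" (384x512x3 uint8, red, green, blue), "mtx" (3x3 intrinsics, pixels), "R" (3x3) and "t" (3): a world point X has camera coordinates R X + t. Camera axes: x right, y down, z forward; pixel columns grow to the right and rows downward; lengths in m; the calibration is good to about 2 mm. A picture is of the moment at which its call begins. There is no depth.
- r.hand_in(): hands the job in, once; it reports no verdict.
The state is a dict: "time_s": time; "q": joint angles; "qvel": joint speeds; "effort": joint torques, N m; "tool_pos": TCP position; "tcp_rot": TCP orientation; "wrist_force": force on the tool from outside, world axes, zero at the start; "moment": the same for the moment, N m; "width": opening from 0.0 (shut) to 1.0 (fully open).
Only numpy, scipy, OpenCV 4.12 (cv2) and the standard library are available. Lean on these libraries where they do the work, as an engineer would, in place of code of your own. Each camera call takes 0.05 s, during which the arm holds its last target.

TASK

Turn the dial of the cartridge lockbox until it clicks home with its pointer at the green mark, then pull the steel shackle straight up out of the box. Carry it over the empty porcelain bowl and finish still holding it there in the gripper: upright with its arch on top, over the middle of the bowl, its legs clear above the rim. Leave everything else on the cabinet where it is.

Things in the scene. Friction and masses are not known exactly. Their poses are not given: they have to be found in the camera images.
- lockbox: Fixed off-white box, 150 (x) x 200 (y) x 55 mm high; origin at the centre of its underside, z up. On its flat top (z = 55 mm): the dial, axis at x 0, y +50 mm, and the shackle, centre at x 0, y -47 mm, standing in a steel hasp strap. The green mark lies on the top, on the -x side of the dial, 38 to 60 mm from its axis.
- dial (a joint): Angle of the dial about the box's z, rad, positive counter-clockwise from above. 0: pointer at the green mark, shackle free. Spring clicks every 0.42 rad; it starts 1 to 3 clicks on the positive side, so turn it clockwise. Stops at -0.7 and 1.65. The shackle is free within about 0.18 rad of 0 and barred at every other click. Takes about 0.1 N m at most.
- dial_grip (a point): On the dial's axis, 77 mm above the table, in the dial's grip bar. The bar is black, 46 mm long along this point's x, 12 mm wide along its y, and stands from 59 to 87 mm above the table on a 60 mm disc 4 mm thick. A white stripe on the bar runs towards its pointer end (-x of this point). The shackle's near leg begins 70 mm from the axis.
- shackle_bar (a point): Centre of the level top bar of the loose U-shaped steel shackle (10 mm round bar, 0.13 kg). The bar runs along this point's y, straight for 28 mm; z points up. Two legs, 44 mm apart along y, reach 87 mm below this point. In the box it stands 97 mm above the table (42 mm above the box top), legs 45 mm deep in the box; pulled straight up they are out after 45 mm. Held by friction only.
- shackle_feet (a point): Midway between the lower ends of the shackle's two legs, 87 mm below shackle_bar; z towards the arch.
- shackle: The loose shackle; its origin is at shackle_feet and its axes are the same. On the leg next to the dial (+y) a foot juts 10 mm towards the dial at the lower end; it passes through its slot together with the leg.
- bowl_rim (a point): Centre of the mouth of the loose white porcelain bowl, 124 mm across and 50 mm high.
- bowl: The same bowl; origin at the centre of its underside. It stands to one side of the lockbox, the coaster to the other.
- coaster: Loose round red-brown silicone coaster, 94 mm across, 8 mm thick; to be left alone.
- cartridge_a: Loose blue cartridge, 62 x 100 x 16 mm, lying behind and left of the lockbox; to be left alone.
- remote: Loose black plastic remote, 45 x 165 x 18 mm, lying behind and right of the lockbox; to be left alone.
Things that resemble listed ones, but are neither listed nor needed, are in the scene too. Of the things like the shackle, leave any that is purple or yellow; of the rest the larger one is meant.

How it is judged:
By the outcome, as a careful person would: the job done as asked, in the order asked, and still so for the second after the job is handed in, while the arm keeps its last pose, push and grip.
It also fails if it takes over 48 s, if anything falls off the work surface, if the arm or the gripper's body presses on something with over 40 N, if the wrist force passes 120 N, or if a joint passes its speed limit or range.

## Working session

There is one attempt and no reset: what is moved stays moved. The work goes in short steps, Python scripts to look and compute and a tool call to move; the robot and the scene stay as the last step left them, time stands still between calls to the robot, and variables do not carry over. Pictures are saved under pics/ and viewed, and the job is handed in when it is done.

Besides the shell and the picture viewer there is one more tool, called after "Request:" as a command line: name --argument value ..., lists and objects as JSON in quotes. apply_moves: Moves the arm, as the interface text tells. Its arguments: {"type":"object","properties":{"deltas":{"type":"array","items":{"type":"array","items":{"type":"array","items":{"type":"number"}}}}},"required":["deltas"]}

```bash
mkdir -p pics
python3 - <<'E'
from bench import r
import cv2
for n in("side","top"):
    c=r.read_camera(n); cv2.imwrite(f"pics/{n}0.png",c["color"][:,:,::-1]); print(n,c["mtx"].round(1).tolist(),c["R"].round(3).tolist(),c["t"].round(3).tolist())
print(r.get_obs())
E
```

```text
side [[451.7, 0.0, 263.5], [0.0, 451.7, 196.3], [0.0, 0.0, 1.0]] [[0.989, -0.144, 0.01], [-0.066, -0.506, -0.86], [0.129, 0.85, -0.51]] [-0.513, 0.111, 1.074]
top [[372.7, 0.0, 251.8], [0.0, 372.7, 192.5], [0.0, 0.0, 1.0]] [[-0.021, -1.0, 0.005], [-0.996, 0.021, -0.085], [0.085, -0.006, -0.996]] [0.002, 0.502, 0.992]
{'time_s': 0.1, 'q': array([ 1.05870336e+00,  2.91237365e-01, -1.54048766e-01,  1.12669148e+00,
        2.21055171e-06,  1.43149848e+00]), 'qvel': array([ 0.00023486, -0.00077615,  0.00339428, -0.00034695, -0.0010744 ,
       -0.00022526]), 'effort': array([ 1.10995017e-03, -5.37977457e+01,  3.31919467e+01,  9.30872251e-03,
       -2.57570919e-04,  2.35256721e-05]), 'tool_pos': array([0.19102203, 0.48860657, 0.23878353]), 'tcp_rot': array([ 0.69472393,  0.13064561,  0.69499268, -0.13143649]), 'wrist_force': array([-1.17694411, -0.07922373, -1.14407806]), 'moment': array([ 0.05258711, -0.00989021,  0.02368237]), 'width': 0.9988363974349745}
```

View pics/side0.png

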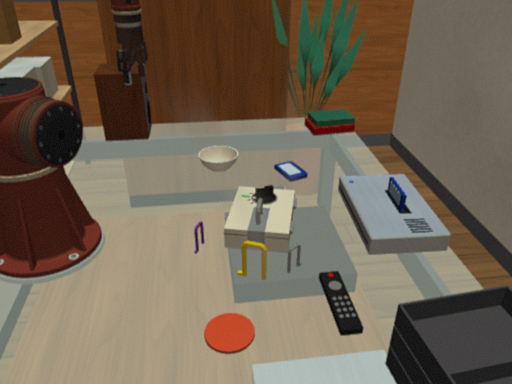

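View pics/top0.png

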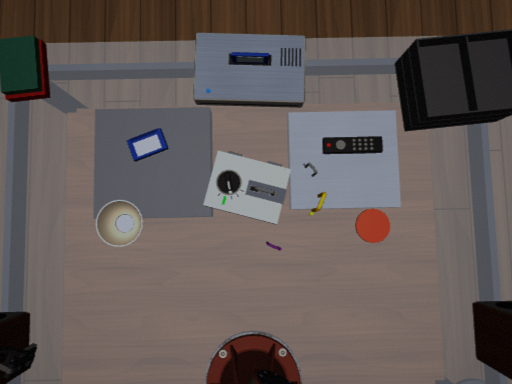

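The top view shows the box near (248,187), the dial near (229,183) with its green mark at (224,200), and the shackle near (264,189). The bowl is at (119,223). Next I'll zoom in.

Run:
```python
import cv2
a=cv2.imread("pics/top0.png")[145:230,200:295]; cv2.imwrite("pics/topz.png",cv2.resize(a,None,fx=6,fy=6,interpolation=cv2.INTER_CUBIC))
a=cv2.imread("pics/side0.png")[175:255,215:310]; cv2.imwrite("pics/sidez.png",cv2.resize(a,None,fx=6,fy=6,interpolation=cv2.INTER_CUBIC))
```

```text
(no output)
```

View pics/topz.png

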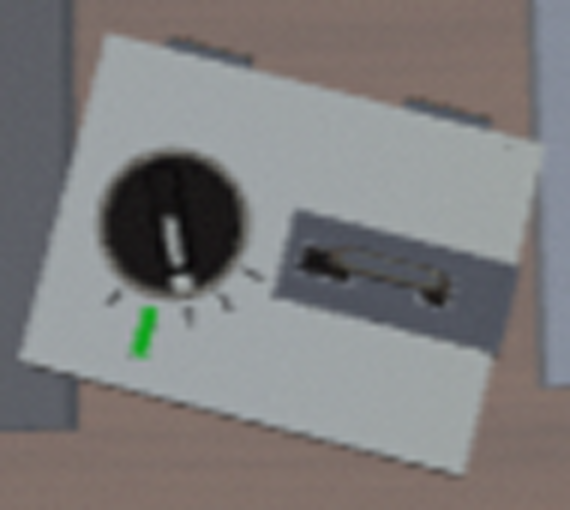

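View pics/sidez.png

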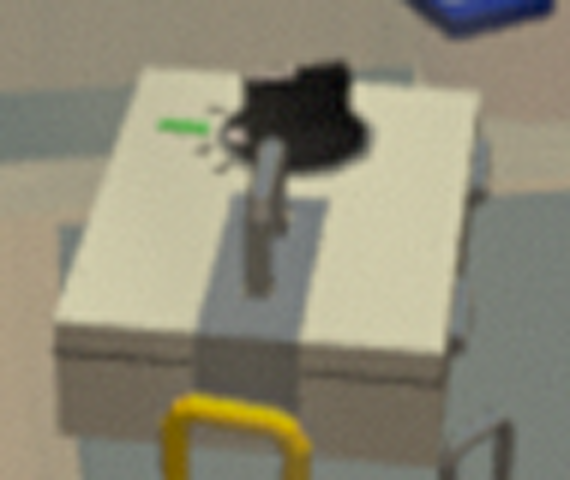

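Crops: pointer at about crop pixel (182,285) versus the green mark at (145,332), so it looks about one click off. Next I'll measure the poses with rays.

```bash
cat > h.py <<'E'
import numpy as np, cv2
def ray(c,uv,z):
    uv=np.atleast_2d(np.float64(uv)); d=np.c_[uv,np.ones(len(uv))]@np.linalg.inv(c["mtx"]).T@c["R"]
    o=-c["R"].T@c["t"]; return o+d*((z-o[2])/d[:,2:3])
def proj(c,P):
    x=np.atleast_2d(P)@c["R"].T+c["t"]; x=x@c["mtx"].T; return x[:,:2]/x[:,2:]
E
python3 - <<'E'
from bench import r
from h import *
c=r.read_camera("top"); s=r.read_camera("side")
Z=lambda x,y:(200+(x-2.5)/6,145+(y-2.5)/6)
S=lambda x,y:(215+(x-2.5)/6,175+(y-2.5)/6)
W=ray(c,[Z(107,35),Z(543,145),Z(463,474),Z(20,360)],.055)[:,:2]  # +x+y, +x-y, -x-y, -x+y
print(W.round(4)); ctr=W.mean(0); y=(W[0]+W[3]-W[1]-W[2])/2; x=(W[0]+W[1]-W[2]-W[3])/2
print("size",np.linalg.norm(x),np.linalg.norm(y)); yaw1=np.arctan2(-y[0],y[1]); yaw2=np.arctan2(x[1],x[0]); print("c",ctr,yaw1,yaw2)
W2=ray(s,[S(480,92),S(445,355),S(58,322),S(145,68)],.055)[:,:2]
print("side",W2.round(4),W2.mean(0))
y=(W2[0]+W2[3]-W2[1]-W2[2])/2; print(np.arctan2(-y[0],y[1]))
yaw=(yaw1+yaw2)/2; R=np.array([[np.cos(yaw),-np.sin(yaw)],[np.sin(yaw),np.cos(yaw)]])
dial=ctr+R@[0,.05]; sh=ctr+R@[0,-.047]; print("dial",dial,"sh",sh)
print("disc px->",ray(c,Z(173,224),.059)[0])
print("arch",ray(c,[Z(318,250),Z(445,277)],.100))
print("bar ends side->", proj(s,[[*dial,.087],[*sh,.102]]), proj(c,[[*dial,.087],[*sh,.102]]))
g=ray(c,Z(145,332),.055)[0,:2]-dial; p=ray(c,[Z(182,285)],.059)[0,:2]-dial;st=ray(c,[Z(170,215),Z(180,262)],.087)[:,:2]
a=lambda v:np.arctan2(*(R.T@v)[::-1])
print("green",a(g),"ptr",a(p),"stripe",a(st[1]-st[0]),st-dial)
# bowl
im=c["color"].astype(int)
b=im[195:250,90:150]; m=((b.min(2)>120)&(b[...,0]-b[...,2]>5)).astype(np.uint8)
ct=max(cv2.findContours(m,0,1)[0],key=cv2.contourArea); (u,v),rad=cv2.minEnclosingCircle(ct); print("bowl px",u+90,v+195,rad,ray(c,[(u+90,v+195)],.05))
e=[ray(c,[(u+90-rad,v+195),(u+90+rad,v+195)],.05)]; print(np.ptp(e[0],0))
a=cv2.cvtColor(s["color"],4)[135:180,185:250]; cv2.imwrite("pics/bowls.png",cv2.resize(a,None,fx=8,fy=8))
a=cv2.cvtColor(c["color"],4)[190:255,85:155]; cv2.imwrite("pics/bowlt.png",cv2.resize(a,None,fx=8,fy=8))
E
```

```text
[[ 0.6132  0.0806]
 [ 0.5602 -0.1107]
 [ 0.4166 -0.0716]
 [ 0.4703  0.1204]]
size 0.14864772528086784 0.19894762724289464
c [0.51508101 0.00467749] -0.27134329583370054 -0.2689083016995182
side [[ 0.6125  0.0794]
 [ 0.559  -0.1142]
 [ 0.4163 -0.0734]
 [ 0.4686  0.1196]] [0.51410208 0.00283458]
-0.2672826121505308
dial [0.52842364 0.05286436] sh [ 0.50253893 -0.04061817]
disc px-> [0.52813013 0.05252818 0.059     ]
arch [[ 0.51121544 -0.01022706  0.1       ]
 [ 0.49877637 -0.06306232  0.1       ]]
bar ends side-> [[264.66856707 186.24088483]
 [259.63101114 200.87976423]] [[227.646302   180.55958828]
 [264.80051089 189.36681061]]
green -3.138416977122198 ptr -2.7310356589025124 stripe -2.679101311005835 [[ 0.00035221 -0.0006942 ]
 [-0.01978235 -0.00461588]]
bowl px 124.0 224.5 15.692455291748047 [[0.42266836 0.32800696 0.05      ]]
[0.0017352  0.08201155 0.        ]
```

View pics/bowls.png

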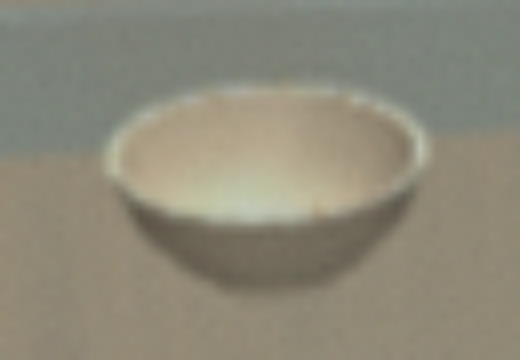

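View pics/bowlt.png

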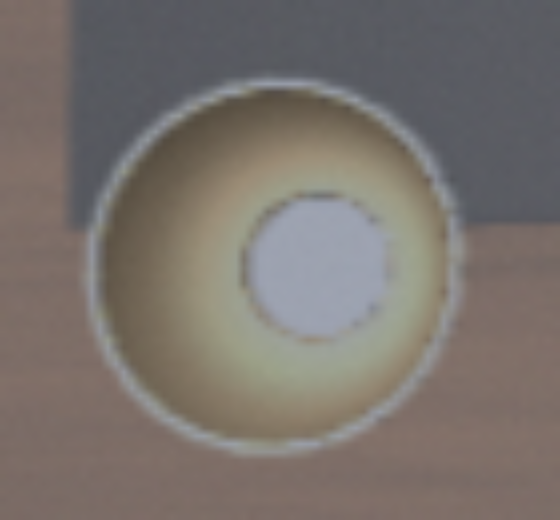

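```bash
cat >> h.py <<'E'
from scipy.spatial.transform import Rotation as Ro
def goal(r,pos,jaw_yaw):
    """tool-frame shift (mm) and rotvec to a down-pointing pose with jaw axis (tool y) at jaw_yaw, mod pi"""
    o=r.get_obs(); T=Ro.from_quat(np.roll(o["tcp_rot"],-1)); 
    best=None
    for k in(0,1):
        y=np.array([np.cos(jaw_yaw+k*np.pi),np.sin(jaw_yaw+k*np.pi),0]); x=np.array([0,0,-1.]); G=Ro.from_matrix(np.c_[x,y,np.cross(x,y)])
        w=(T.inv()*G).as_rotvec()
        print("opt",k,"rotvec",w.round(3),"q6",o["q"][5].round(3))
    d=np.array(pos)-o["tool_pos"]; print("t",o["time_s"],"pos",o["tool_pos"].round(4),"F",o["wrist_force"].round(1),"M",o["moment"].round(2),"w",round(o["width"],3))
    print("shift mm tool",(T.inv().apply(d)*1000).round(1)," world",(d*1000).round(1)); print("tool axes cols\n",T.as_matrix().round(3))
E
python3 - <<'E'
from bench import r
from h import *
c=r.read_camera("top"); s=r.read_camera("side")
print("bowl",ray(c,[(85+(276-3.5)/8,190+(266-3.5)/8)],.05),ray(s,[(185+(268-3.5)/8,135+(152-3.5)/8)],.05))
print("w",ray(c,[(85+(88)/8,190+(266)/8),(85+(464)/8,190+(266)/8)],.05))
goal(r,[.528,.0525,.15],-.27+.42+np.pi/2)
E
```

```text
bowl [[0.42734577 0.34094836 0.05      ]] [[0.42610564 0.33881712 0.05      ]]
w [[0.42747756 0.40119522 0.05      ]
 [0.42488045 0.27835868 0.05      ]]
opt 0 rotvec [-0.523 -0.     0.   ] q6 1.432
opt 1 rotvec [2.619e+00 1.000e-03 0.000e+00] q6 1.432
t 0.3 pos [0.1911 0.4888 0.2391] F [ 0.2  0.2 -0. ] M [-0.03  0.01  0.01] w 0.998
shift mm tool [  89.2 -283.6  472.7]  world [ 336.9 -436.3  -89.1]
tool axes cols
 [[-0.     0.364  0.931]
 [-0.     0.931 -0.364]
 [-1.    -0.    -0.   ]]
```

Request:
apply_moves --deltas '[[[0,6,-28,47,0,0,0],[0,6,-28,47,0,0,0],[0,6,-28,47,0,0,0],[0,6,-28,47,0,0,0],[0,6,-28,47,0,0,0],[0,6,-28,47,0,0,0],[0,6,-28,47,0,0,0],[0,6,-28,47,0,0,0],[0,0,0,0,-0.17,0,0],[0,0,0,0,-0.17,0,0]]]'

```text
time_s: 1.55
tool_pos: [0.4696, 0.133, 0.1897]
tcp_rot: [0.708, 0.009, 0.706, -0.007]
wrist_force: [0.3, -0.3, 0.5]
width: 0.498
```

Run:
```python
from bench import r
from h import *
goal(r,[.528,.052,.15],-.27+.42+np.pi/2)
```

```text
opt 0 rotvec [-0.173  0.004 -0.002] q6 0.148
opt 1 rotvec [ 2.969 -0.003 -0.005] q6 0.148
t 1.55 pos [0.4696 0.133  0.1897] F [ 0.3 -0.3  0.5] M [0.02 0.05 0.  ] w 0.498
shift mm tool [ 39.7 -79.8  60.1]  world [ 58.4 -81.  -39.7]
tool axes cols
 [[ 0.004  0.023  1.   ]
 [ 0.002  1.    -0.023]
 [-1.     0.002  0.003]]
```

Request:
apply_moves --deltas '[[[0,20,-40,30,0,0,0],[0,20,-40,30,0,0,0],[0,0,0,0,-0.17,0,0],[0,0,0,0,0,0,0]]]'

```text
time_s: 2.05
tool_pos: [0.5304, 0.0491, 0.1486]
tcp_rot: [0.707, -0.053, 0.703, 0.055]
wrist_force: [0.0, -0.1, -1.1]
width: 0.499
```

Run:
```python
from bench import r
from h import *
goal(r,[.528,.052,.071],-.27+.42+np.pi/2)
for n in("side","top"):
    c=r.read_camera(n); i=cv2.cvtColor(c["color"],4); i=i[130:250,180:320] if n=="side" else i[130:240,180:320]
    cv2.imwrite(f"pics/{n}1.png",cv2.resize(i,None,fx=4,fy=4,interpolation=2))
```

```text
opt 0 rotvec [ 0.003  0.005 -0.002] q6 -0.199
opt 1 rotvec [-3.139e+00  3.000e-03  8.000e-03] q6 -0.199
t 2.05 pos [0.5304 0.0491 0.1486] F [ 0.  -0.1 -1.1] M [-0.03 -0.01  0.01] w 0.499
shift mm tool [77.6  3.  -2.4]  world [ -2.4   2.9 -77.6]
tool axes cols
 [[ 0.005 -0.152  0.988]
 [ 0.003  0.988  0.152]
 [-1.     0.002  0.005]]
```

View pics/side1.png

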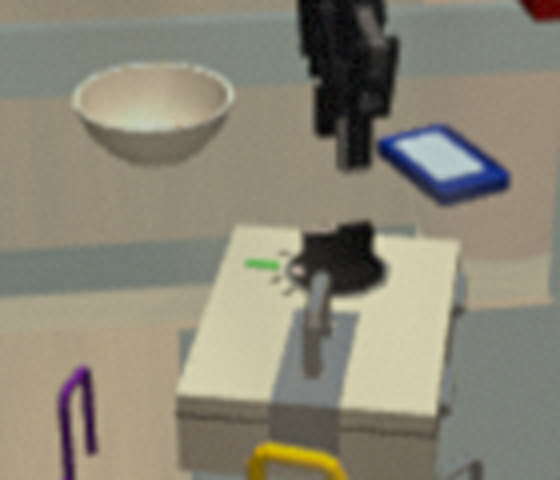

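View pics/top1.png

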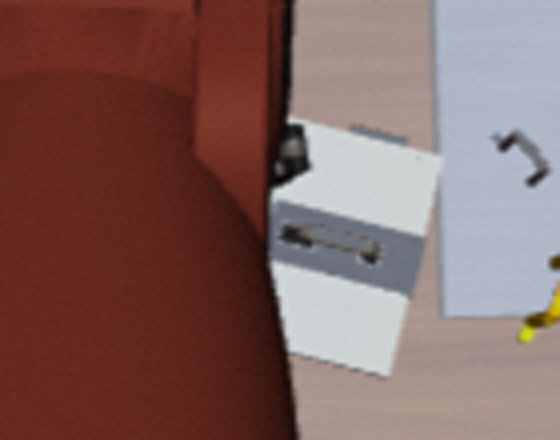

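The side view shows the fingers directly above the dial, and the top view is blocked by the arm. Descending now.

Request:
apply_moves --deltas '[[[0,30,3,-2,0,0.005,-0.002],[0,25,0,0,0,0,0],[0,0,0,0,0,0,0]]]'

```text
time_s: 2.52
tool_pos: [0.5284, 0.054, 0.0942]
tcp_rot: [0.706, -0.051, 0.704, 0.051]
wrist_force: [0.1, -0.3, 0.2]
width: 0.502
```

Run:
```python
from bench import r
from h import *
goal(r,[.528,.052,.071],-.27+.42+np.pi/2)
```

```text
opt 0 rotvec [-0.006  0.003  0.001] q6 -0.18
opt 1 rotvec [ 3.136e+00  1.000e-03 -5.000e-03] q6 -0.18
t 2.525 pos [0.5284 0.054  0.0942] F [ 0.1 -0.3  0.2] M [-0.   -0.01 -0.03] w 0.502
shift mm tool [23.2 -1.9 -0.8]  world [ -0.4  -2.  -23.2]
tool axes cols
 [[ 0.003 -0.144  0.99 ]
 [-0.     0.99   0.144]
 [-1.    -0.001  0.003]]
```

Request:
apply_moves --deltas '[[[0,15,-2,-1,0,0.003,0],[0,8,0,0,0,0,0],[0,0,0,0,0,0,0],[0.6,0,0,0,0,0,0],[0.6,0,0,0,0,0,0],[1,0,0,0,0,0,0],[1,0,0,0,0,0,0],[1,0,0,0,0,0,0]]]'

```text
time_s: 3.52
tool_pos: [0.5292, 0.0537, 0.0729]
tcp_rot: [0.707, -0.05, 0.704, 0.051]
wrist_force: [1.0, 0.0, -3.4]
width: 0.127
```

Run:
```python
from bench import r
from h import *
goal(r,[.528,.052,.071],-.27+.42+np.pi/2)
```

```text
opt 0 rotvec [-0.007  0.004 -0.001] q6 -0.181
opt 1 rotvec [ 3.135e+00 -2.000e-03 -7.000e-03] q6 -0.181
t 3.525 pos [0.5292 0.0537 0.0729] F [ 1.   0.  -3.4] M [-0.04 -0.1   0.  ] w 0.127
shift mm tool [ 1.8 -1.5 -1.4]  world [-1.2 -1.7 -1.9]
tool axes cols
 [[ 0.004 -0.143  0.99 ]
 [ 0.002  0.99   0.143]
 [-1.     0.001  0.004]]
```

Request:
apply_moves --deltas '[[[1,0,0,0,0.14,0,0],[1,0,0,0,0.14,0,0],[1,0,0,0,0.14,0,0],[1,0,0,0,0,0,0]]]'

```text
time_s: 4.03
tool_pos: [0.5291, 0.0535, 0.0728]
tcp_rot: [0.701, 0.102, 0.699, -0.101]
wrist_force: [0.2, 1.8, -1.7]
width: 0.126
```

Run:
```python
from bench import r
from h import *
goal(r,[.528,.052,.071],-.27+np.pi/2)
```

```text
opt 0 rotvec [-0.018  0.003 -0.003] q6 0.25
opt 1 rotvec [ 3.124 -0.004 -0.005] q6 0.25
t 4.025 pos [0.5291 0.0535 0.0728] F [ 0.2  1.8 -1.7] M [ 0.1  -0.03  0.07] w 0.126
shift mm tool [ 1.8 -1.8 -0.7]  world [-1.1 -1.5 -1.8]
tool axes cols
 [[ 0.004  0.284  0.959]
 [ 0.002  0.959 -0.284]
 [-1.     0.003  0.003]]
```

Request:
apply_moves --deltas '[[[0,0,0,0,0,0,0],[0,0,0,0,0,0,0],[0,0,0,0,0,0,0],[0,-40,0,0,0,0,0],[0,-45,0,0,0,0,0],[0,0,0,0,0.18,0,0],[0,0,0,0,0.18,0,0],[0,0,0,0,0.18,0,0],[0,0,0,0,0.18,0,0]]]'

```text
time_s: 5.15
tool_pos: [0.5295, 0.0526, 0.1618]
tcp_rot: [0.619, 0.346, 0.615, -0.344]
wrist_force: [-0.1, 0.4, -0.3]
width: 0.497
```

Run:
```python
from bench import r
from h import *
goal(r,[.502,-.0415,.15],-.27)
for n in("side","top"):
    c=r.read_camera(n); i=cv2.cvtColor(c["color"],4); i=i[130:250,180:320] if n=="side" else i[130:240,180:320]
    cv2.imwrite(f"pics/{n}2.png",cv2.resize(i,None,fx=5,fy=5,interpolation=2))
```

```text
opt 0 rotvec [ 0.821  0.    -0.006] q6 0.981
opt 1 rotvec [-2.32   0.008  0.   ] q6 0.981
t 5.15 pos [0.5295 0.0526 0.1618] F [-0.1  0.4 -0.3] M [0.04 0.   0.02] w 0.497
shift mm tool [ 11.6 -72.8  65.8]  world [-27.5 -94.1 -11.8]
tool axes cols
 [[ 0.006  0.852  0.524]
 [ 0.001  0.524 -0.852]
 [-1.     0.006  0.003]]
```

View pics/side2.png

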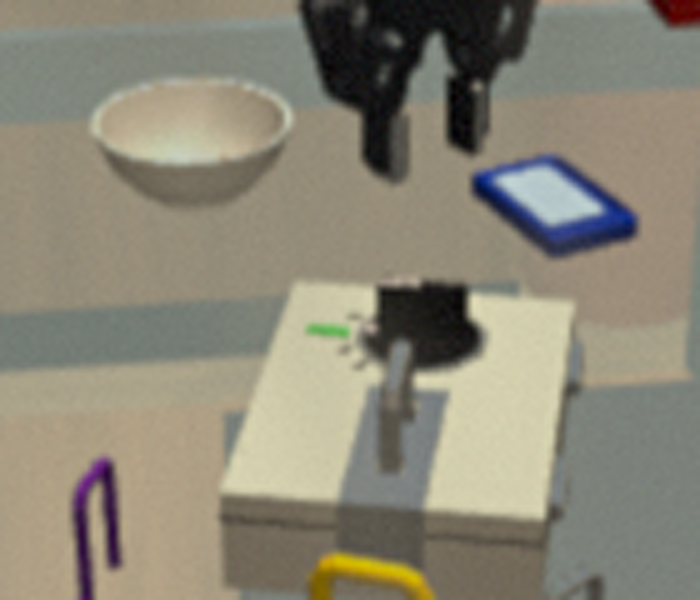

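View pics/top2.png

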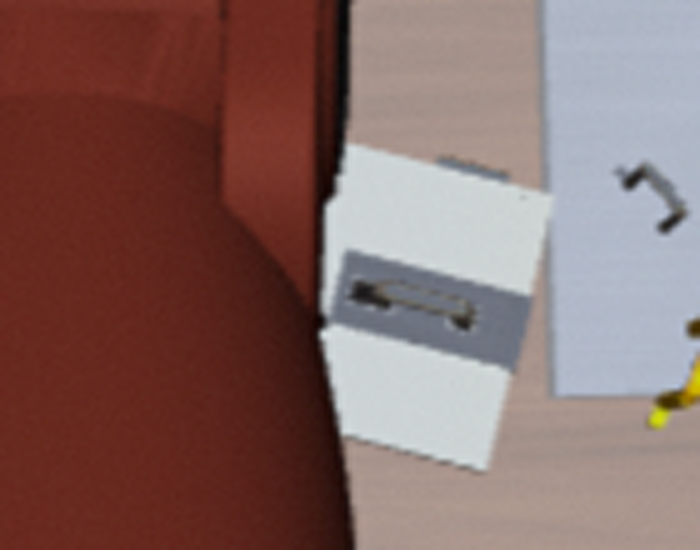

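Run:
```python
from bench import r
from h import *
s=r.read_camera("side");yaw=-.27
d=np.array([.528,.052])
for a in (0.42,.2,0,-.2):
    t=yaw+a+np.pi; print(a,proj(s,[[*(d+R*np.array([np.cos(t),np.sin(t)])),.059] for R in(.024,.027)]).round(1).tolist(),
     proj(s,[[*(d+.023*np.array([np.cos(t),np.sin(t)])),.087],[*(d-.023*np.array([np.cos(t),np.sin(t)])),.087]]).round(1).tolist())
i=cv2.cvtColor(s["color"],4)[180:215,235:285]; cv2.imwrite("pics/d2.png",cv2.resize(i,None,fx=14,fy=14,interpolation=cv2.INTER_CUBIC))
```

```text
0.42 [[255.4, 197.3], [254.3, 197.4]] [[255.8, 187.7], [273.2, 185.2]]
0.2 [[255.1, 196.2], [253.9, 196.3]] [[255.5, 186.7], [273.6, 186.2]]
0 [[255.1, 195.3], [254.0, 195.2]] [[255.5, 185.8], [273.6, 187.1]]
-0.2 [[255.6, 194.4], [254.5, 194.2]] [[256.0, 184.9], [273.2, 187.9]]
```

View pics/d2.png

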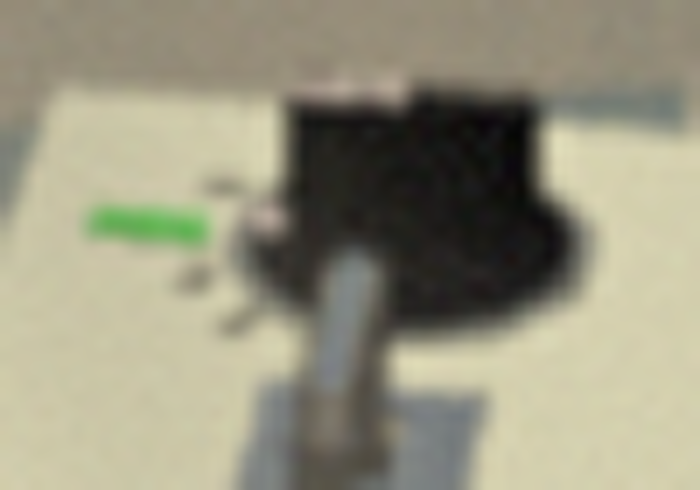

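The pointer dot is at side pixel (253.9,195.5), against a prediction of (254.5,195.3) for angle 0, so the dial is home. Next is the shackle.

Request:
apply_moves --deltas '[[[0,0,-37,33,0,0,0],[0,0,-36,33,0,0,0],[0,0,0,0,0.165,0,0],[0,0,0,0,0.165,0,0],[0,0,0,0,0.165,0,0],[0,0,0,0,0.165,0,0],[0,0,0,0,0.165,0,0],[0,0,0,0,0,0,0]]]'

```text
time_s: 6.3
tool_pos: [0.5024, -0.0455, 0.1616]
tcp_rot: [0.436, 0.559, 0.434, -0.555]
wrist_force: [0.0, 0.4, 0.2]
width: 0.501
```

Run:
```python
from bench import r
from h import *
goal(r,[.502,-.0415,.086],-.27)
for n in("side","top"):
    c=r.read_camera(n); i=cv2.cvtColor(c["color"],4); i=i[130:250,180:320] if n=="side" else i[130:240,180:320]
    cv2.imwrite(f"pics/{n}3.png",cv2.resize(i,None,fx=5,fy=5,interpolation=2))
```

```text
opt 0 rotvec [ 0.025 -0.002 -0.007] q6 1.58
opt 1 rotvec [-3.117e+00  1.000e-02 -3.000e-03] q6 1.58
t 6.3 pos [ 0.5024 -0.0455  0.1616] F [0.  0.4 0.2] M [ 0.04  0.02 -0.01] w 0.501
shift mm tool [75.6 -1.9 -3.7]  world [ -0.4   4.  -75.6]
tool axes cols
 [[ 0.007  0.97  -0.243]
 [ 0.    -0.243 -0.97 ]
 [-1.     0.007 -0.002]]
```

View pics/side3.png

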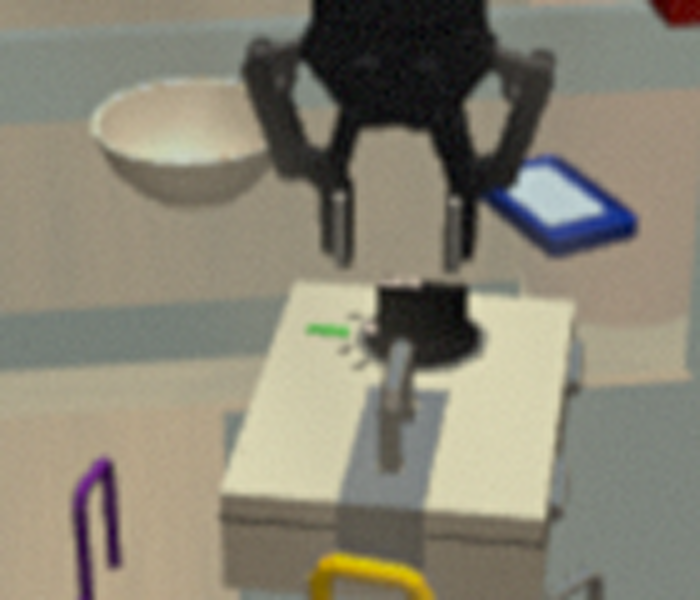

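View pics/top3.png

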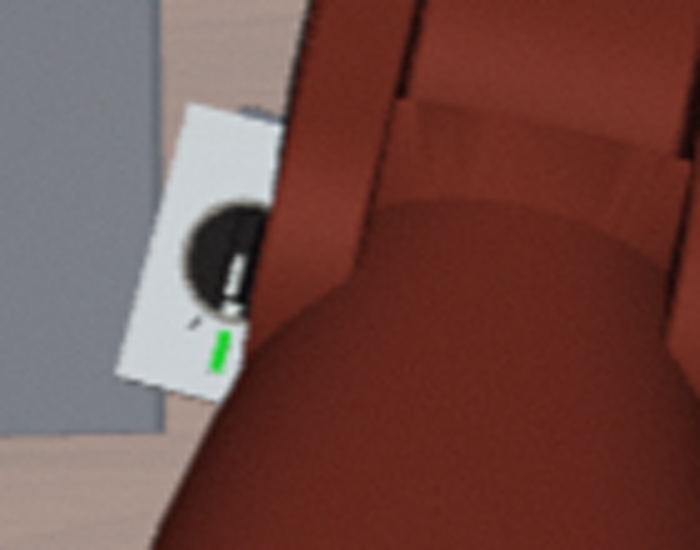

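The top view shows the stripe (232,285) in line with the green mark (220,352), which confirms the dial is home. The fingers straddle the shackle. Lowering.

Request:
apply_moves --deltas '[[[0,30,-2,-4,0.025,-0.002,-0.007],[0,30,0,0,0,0,0],[0,0,0,0,0,0,0]]]'

```text
time_s: 6.78
tool_pos: [0.5024, -0.0412, 0.101]
tcp_rot: [0.433, 0.56, 0.432, -0.559]
wrist_force: [0.1, 0.2, -0.3]
width: 0.499
```

Run:
```python
from bench import r
from h import *
goal(r,[.502,-.0415,.086],-.27)
```

```text
opt 0 rotvec [ 0.014  0.    -0.001] q6 1.6
opt 1 rotvec [-3.127e+00  2.000e-03  0.000e+00] q6 1.6
t 6.775 pos [ 0.5024 -0.0412  0.101 ] F [ 0.1  0.2 -0.3] M [-0.02 -0.01  0.  ] w 0.499
shift mm tool [15.  -0.3  0.4]  world [ -0.4  -0.3 -15. ]
tool axes cols
 [[ 0.001  0.967 -0.253]
 [-0.    -0.253 -0.967]
 [-1.     0.001  0.   ]]
```

Request:
apply_moves --deltas '[[[0,15,0,0,0.014,0,0],[0,0,0,0,0,0,0],[0.6,0,0,0,0,0,0],[0.6,0,0,0,0,0,0],[1,0,0,0,0,0,0],[1,0,0,0,0,0,0],[1,0,0,0,0,0,0],[1,0,0,0,0,0,0]]]'

```text
time_s: 7.78
tool_pos: [0.5041, -0.0416, 0.088]
tcp_rot: [0.43, 0.563, 0.428, -0.561]
wrist_force: [-0.1, -0.5, -1.8]
width: 0.09
```

Run:
```python
from bench import r
from h import *
goal(r,[.502,-.0415,.16],-.27)
c=r.read_camera("side"); i=cv2.cvtColor(c["color"],4)[130:250,180:320]
cv2.imwrite("pics/side4.png",cv2.resize(i,None,fx=5,fy=5,interpolation=2))
```

```text
opt 0 rotvec [ 0.003 -0.    -0.005] q6 1.61
opt 1 rotvec [-3.138  0.008 -0.   ] q6 1.61
t 7.775 pos [ 0.5041 -0.0416  0.088 ] F [-0.1 -0.5 -1.8] M [ 0.01  0.03 -0.06] w 0.09
shift mm tool [-72.   -1.7   0.4]  world [-2.1  0.1 72. ]
tool axes cols
 [[ 0.005  0.965 -0.263]
 [-0.001 -0.263 -0.965]
 [-1.     0.005 -0.   ]]
```

View pics/side4.png

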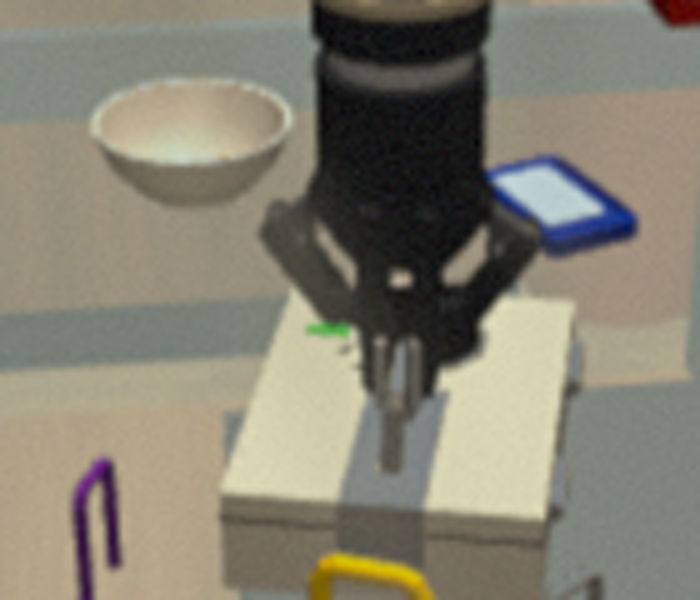

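The fingers hold the shackle's top bar, with an opening of about 8 mm. Pulling up slowly first.

Request:
apply_moves --deltas '[[[1,-8,0,0,0,0,0],[1,-10,0,0,0,0,0]]]'

```text
time_s: 8.07
tool_pos: [0.5036, -0.0415, 0.1065]
tcp_rot: [0.43, 0.563, 0.428, -0.561]
wrist_force: [-0.0, -1.1, -1.1]
width: 0.09
```

Request:
apply_moves --deltas '[[[1,-15,0,0,0,0,0],[1,-15,0,0,0,0,0],[1,-20,0,0,0,0,0],[1,-25,0,0,0,0,0],[1,-15,0,0,0,0,0],[1,0,0,0,0,0,0]]]'

```text
time_s: 8.82
tool_pos: [0.5042, -0.0416, 0.2044]
tcp_rot: [0.432, 0.564, 0.427, -0.56]
wrist_force: [0.9, 0.2, -1.7]
width: 0.097
```

Run:
```python
from bench import r
from h import *
goal(r,[.4267,.340,.20],-.27)
c=r.read_camera("side"); i=cv2.cvtColor(c["color"],4)[130:250,180:320]
cv2.imwrite("pics/side5.png",cv2.resize(i,None,fx=5,fy=5,interpolation=2))
```

```text
opt 0 rotvec [ 0.003 -0.    -0.009] q6 1.61
opt 1 rotvec [-3.138  0.014 -0.   ] q6 1.61
t 8.825 pos [ 0.5042 -0.0416  0.2044] F [ 0.9  0.2 -1.7] M [-0.    0.04  0.04] w 0.097
shift mm tool [   3.  -175.4 -347.7]  world [-77.5 381.6  -4.4]
tool axes cols
 [[ 0.009  0.965 -0.263]
 [-0.002 -0.263 -0.965]
 [-1.     0.009 -0.   ]]
```

View pics/side5.png

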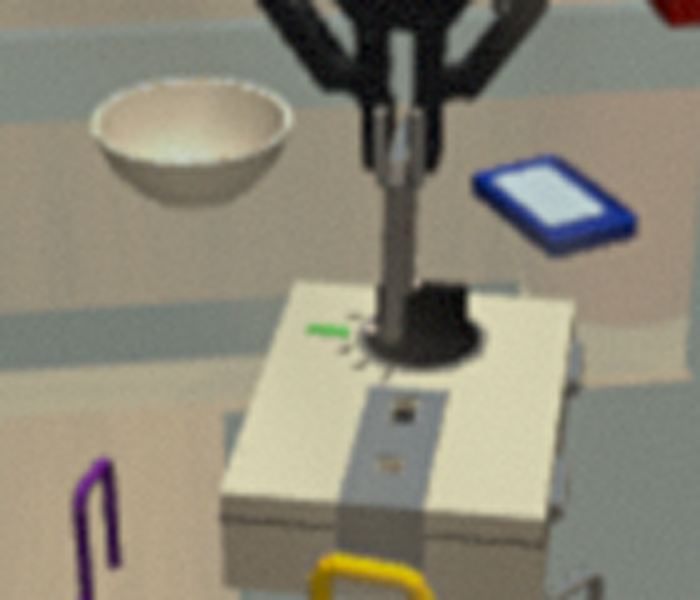

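The shackle is out, the slots are empty and the feet hang clear above the box. Carrying it to the bowl.

Request:
apply_moves --deltas '[[[1,0,-10,-20,0,0,-0.005],[1,0,-18,-35,0,0,0],[1,0,-20,-40,0,0,0],[1,0,-20,-40,0,0,0],[1,0,-20,-40,0,0,0],[1,0,-20,-40,0,0,0],[1,0,-20,-40,0,0,0],[1,0,-18,-35,0,0,0],[1,0,-10,-20,0,0,0],[1,0,0,0,0,0,0]]]'

```text
time_s: 10.12
tool_pos: [0.4293, 0.3079, 0.1961]
tcp_rot: [-0.428, -0.56, -0.429, 0.565]
wrist_force: [0.2, -1.0, -1.8]
width: 0.091
```

Run:
```python
from bench import r
from h import *
goal(r,[.4267,.340,.195],-.27)
```

```text
opt 0 rotvec [0.001 0.005 0.005] q6 2.323
opt 1 rotvec [-3.14  -0.009  0.007] q6 2.323
t 10.125 pos [0.4293 0.3079 0.1961] F [ 0.2 -1.  -1.8] M [-0.05  0.01 -0.04] w 0.091
shift mm tool [  1.  -11.  -30.2]  world [-2.6 32.1 -1.1]
tool axes cols
 [[-0.007  0.964 -0.265]
 [-0.003 -0.265 -0.964]
 [-1.    -0.005  0.005]]
```

Request:
apply_moves --deltas '[[[1,0,-6,-16,0,0.005,0.005],[1,0,-5,-14,0,0,0],[1,0,0,0,0,0,0],[1,0,0,0,0,0,0]]]'

```text
time_s: 10.62
tool_pos: [0.4266, 0.3401, 0.1951]
tcp_rot: [-0.428, -0.562, -0.428, 0.563]
wrist_force: [0.1, 0.9, -2.5]
width: 0.092
```

Run:
```python
from bench import r
from h import *
goal(r,[.4267,.340,.195],-.27)
for n in("side","top"):
    c=r.read_camera(n); i=cv2.cvtColor(c["color"],4); cv2.imwrite(f"pics/{n}6f.png",i); i=i[70:190,160:300] if n=="side" else i[130:260,60:320]
    cv2.imwrite(f"pics/{n}6.png",cv2.resize(i,None,fx=5 if n=="side" else 3,fy=5 if n=="side" else 3,interpolation=2))
```

```text
opt 0 rotvec [-0.     0.001  0.001] q6 2.38
opt 1 rotvec [ 3.141e+00  2.000e-03 -1.000e-03] q6 2.38
t 10.625 pos [0.4266 0.3401 0.1951] F [ 0.1  0.9 -2.5] M [ 0.04 -0.04 -0.03] w 0.092
shift mm tool [0.1 0.1 0. ]  world [ 0.1 -0.1 -0.1]
tool axes cols
 [[-0.001  0.964 -0.267]
 [-0.001 -0.267 -0.964]
 [-1.    -0.001  0.001]]
```

View pics/side6.png

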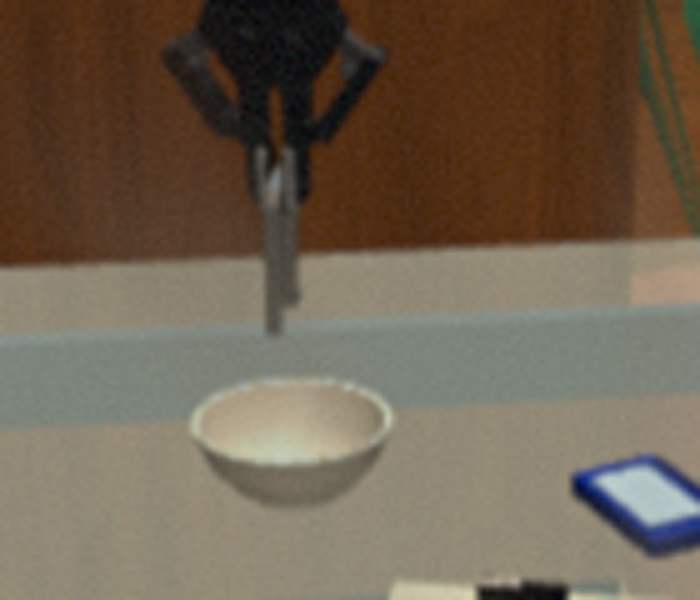

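View pics/top6.png

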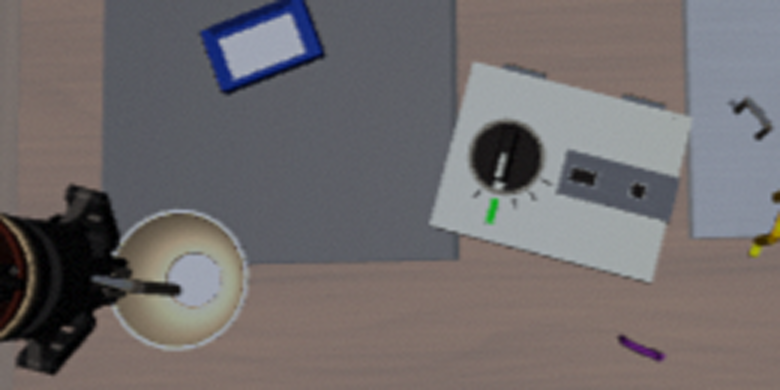

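Run:
```python
from bench import r
from h import *
s=r.read_camera("side");c=r.read_camera("top")
y=np.array([.267,.964,0]);C=np.array([.4266,.340,.195+.0095])
print(proj(s,[C-.022*y-[0,0,.087],C+.022*y-[0,0,.087],C-.022*y-[0,0,.01]]).round(1))
print(proj(c,[C-.022*y-[0,0,.087],C+.022*y-[0,0,.0]]).round(1), "bowl rim",proj(c,[[.4267,.340,.05]]).round(1))
i=cv2.cvtColor(s["color"],4)[95:165,190:250];cv2.imwrite("pics/s7.png",cv2.resize(i,None,fx=8,fy=8,interpolation=2))
i=cv2.cvtColor(c["color"],4)[190:255,80:150];cv2.imwrite("pics/t7.png",cv2.resize(i,None,fx=8,fy=8,interpolation=2))
```

```text
[[215.7 135.9]
 [218.8 130.2]
 [214.5 111. ]]
[[118.4 225.2]
 [ 85.4 220.4]] bowl rim [[119.4 223.1]]
```

View pics/s7.png

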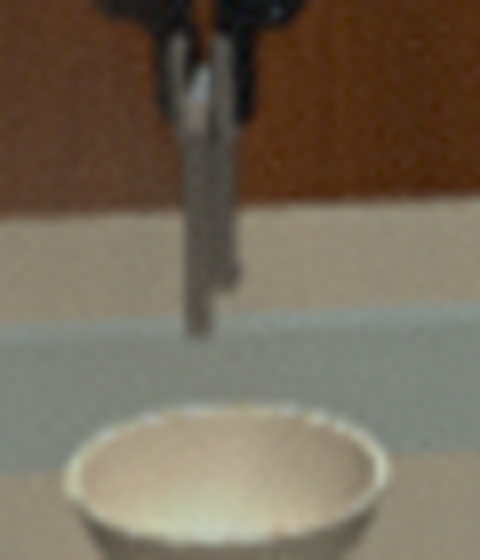

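View pics/t7.png

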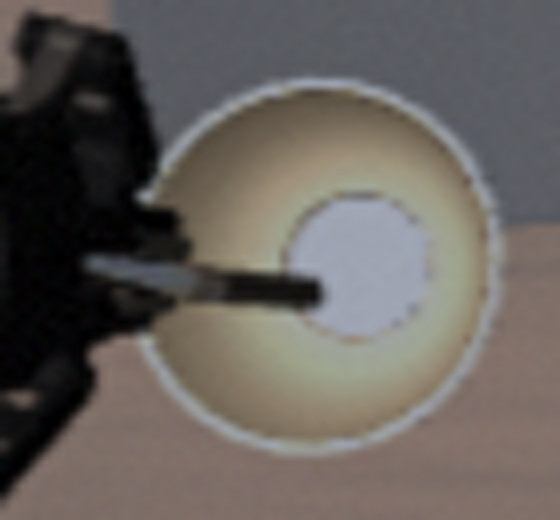

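The shackle hangs upright over the bowl. Its near foot is about 2 mm off in -x, at side pixel (214.8,136.7) against a predicted (215.7,135.9). I'll trim that and lower it a little, keeping it well clear of the rim.

Request:
apply_moves --deltas '[[[1,12,2,0,0,0,0],[1,13,0,0,0,0,0],[1,0,0,0,0,0,0],[1,0,0,0,0,0,0],[1,0,0,0,0,0,0],[1,0,0,0,0,0,0]]]'

```text
time_s: 11.58
tool_pos: [0.4288, 0.3388, 0.1682]
tcp_rot: [-0.428, -0.562, -0.428, 0.564]
wrist_force: [-0.3, 0.4, -1.1]
width: 0.091
```

Run:
```python
from bench import r
from h import *
goal(r,[.4287,.340,.170],-.27)
s=r.read_camera("side");c=r.read_camera("top")
i=cv2.cvtColor(s["color"],4)[95:165,190:250];cv2.imwrite("pics/s8.png",cv2.resize(i,None,fx=8,fy=8,interpolation=2))
cv2.imwrite("pics/t8.png",cv2.cvtColor(c["color"],4))
y=np.array([.267,.964,0]);C=np.array([.4267,.340,.170+.0095])
print((proj(s,[C-.022*y-[0,0,.087],C+.022*y-[0,0,.087]])-[190,95])*8)
```

```text
opt 0 rotvec [-0.001  0.001  0.001] q6 2.377
opt 1 rotvec [ 3.14e+00  2.00e-03 -2.00e-03] q6 2.377
t 11.575 pos [0.4288 0.3388 0.1682] F [-0.3  0.4 -1.1] M [ 0.   -0.03  0.01] w 0.091
shift mm tool [-1.8 -0.4 -1.2]  world [-0.1  1.2  1.8]
tool axes cols
 [[-0.001  0.963 -0.268]
 [-0.001 -0.268 -0.963]
 [-1.    -0.001  0.001]]
[[208.7649111  388.84775508]
 [233.32188249 342.41962257]]
```

View pics/s8.png

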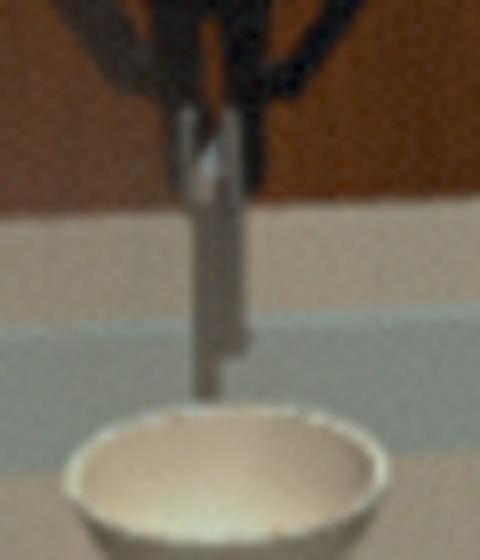

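View pics/t8.png

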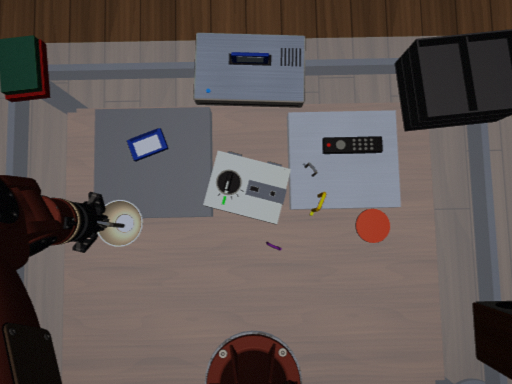

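The foot is now within about 1 mm of centred (side crop pixel 206 against a predicted 209), at roughly 91 mm height and so about 40 mm above the rim. Nothing else has moved. Handing in.

Run:
```python
from bench import r
print(r.hand_in());
```

```text
the job is handed in; nothing more can be done
None
```

I turned the dial one click clockwise to the green mark, pulled the steel shackle straight up out of the box, and handed the job in at 11.6 s with the shackle held upright over the bowl.

- **Dial:** both cameras showed the pointer at the green mark before I gripped the shackle. The top view still shows it there.
- **Shackle:** it came up with about 2 N at the wrist, and both slots are empty. It is held by its top bar, with the feet about 40 mm above the bowl's rim.
- **Centring:** the shackle is within about 2 mm of the middle of the bowl, which is as good as the camera calibration.
- **One disagreement:** just after the carry, the near foot read 2–3 mm to the -x side of where the tool pose put it. A tilt of 1–2° or calibration error would explain it. I moved it 2 mm to correct that, and the last side view agreed within about 1 mm.
- **Everything else:** the final top view showed the coaster, cartridge, remote and the other shackles where they started.

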